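Spin-test an autosampler carousel and park its flag in the sensor fork

ROBOT

A 6-joint arm with a two-finger parallel gripper is mounted at the origin on the work surface. World frame = base frame: x ahead of the robot, y to its left, z up, the work surface at z = 0. Lengths are in m, angles in rad, forces in N, time in s.
With the tool pointing down it reaches from about 0.25 to 0.8 m from the base axis. Payload 3.9 kg.
Tool frame: the origin (TCP) lies midway between the tips of the shut fingers; the grasp point (between the pads) lies 19 mm behind it; z points along the fingers, y is the direction in which the jaws open and shut (so a half turn about z gives the same grasp; the last joint's range is limited). The gripper opens to 85 mm and grips with 20 to 120 N. Pads are 22 mm wide; open, the fingers measure 114 mm over their backs; the gripper's body (76 mm by 85 mm) begins 54 mm behind the grasp point. The pads swing forward as they close: fully open they stand 13 mm farther back than shut.
Start: joints at [1.14, 0.26, -0.138, 1.173, 0, 1.571], TCP at [0.219, 0.477, 0.231] pointing down, gripper open.
Joint ranges: [-2.78, 2.78], [-0.83, 1.72], [-1.28, 1.37], [-1.9, 2.12], [-1.57, 1.48], [-3.14, 3.14]. Speed limits (rad/s): [2.57, 2.57, 3.14, 3.14, 3.14, 3.14].

INTERFACE

Orientations are given as a rotation vector (axis times angle).
In Python, from bench import manip gives the robot as it stands. The module is installed in compiled form; this text tells all that it offers. Calls block until the motion is done:
- manip.reach(position, orientation): joint-space move of the TCP to a pose.
- manip.move_l(position, feed=0.15, rotation=None, threshold=None): straight line of the TCP; rotation=None keeps the orientation; feed is the mean speed in m/s. With threshold (N) it stops when the force on the tool has changed by that much, and returns True; else False.
- manip.movej(angles): joint-space move.
- manip.set_gripper(opening, effort=None): finger opening in m; effort is the grip in N (None keeps the last); returns when the fingers have stopped.
- manip.pause(seconds).
- manip.inverse_kinematics(position, orientation): joint angles nearest the present ones, or None.
- manip.state(): the state.
- manip.capture(name): name is "side" or "top" or "wrist"; returns a dict with "color" (420x560x3 uint8, red, green, blue), "fx", "fy", "cx", "cy" (pixels), "extrinsics" (4x4, takes a point from world to camera coordinates). Camera axes: x right, y down, z forward; pixel columns grow to the right and rows downward; lengths in m; the calibration is good to about 2 mm. A picture is of the moment at which its call begins. There is no depth.
A pose or a line that the arm cannot do raises manip.PlanningError and nothing moves.
- manip.hand_in(): hands the job in, once; it reports no verdict.
Trained networks look in a picture, given as the dict that the camera call returned (one of the last four; its "shot" number tells which), for a name from the list of things; names that differ only in an ending like _2 or _b are one class to them, and where a whole thing is asked for, a point or a joint stands for the part that bears it (a point fixed in the world has none). Each returns a list of dicts, best first, with "conf" (0 to 1); they miss things now and then, are a little off and sometimes report something else, mostly with a low value. They report only what shows in the picture. A call takes as long as a camera call.
- manip.cut_out(name, picture): "pixels" (420x560 bool, what is visible of it) and "pixel" ([column, row] in pixels, amid what is visible of it).
The state is a dict: "time_s": time; "joints": joint angles; "joint_velocities": joint speeds; "joint_efforts": joint torques, N m; "eef_pos": TCP position; "tcp_rot": TCP orientation; "ft_force": force on the tool from outside, world axes, zero at the start; "wrist_torque": the same for the moment, N m; "width": finger opening in m.
Only numpy, scipy, OpenCV 4.12 (cv2) and the standard library are available. Lean on these libraries where they do the work, as an engineer would, in place of code of your own. Each camera call takes 0.05 s, during which the arm holds its last target. There are 200 camera calls.

TASK

The sample changer's carousel has just been put back on its bearing: flick it round with a fingertip on its bare outer rim so that it spins freely and its flag runs through the sensor fork at least once with nothing touching the carousel. Then let it bring the flag round towards the fork again by itself, and as the flag arrives brake the carousel with a fingertip on the rim so that it comes to rest with the flag squarely inside the fork; take your finger away and leave it there. Touch only the rim; grip and lift nothing, and leave the flag, the fork, the vials, the middle knob and the other things on the bench alone.

Things in the scene. Friction and masses are not known exactly. Their poses are not given: they have to be found in the camera images.
- changer: The sample changer, a fixed white unit that cannot be moved. Origin on the bench under the carousel's spindle, z up; its front looks along its -x (three small keys). Housing 240 x 240 mm, 58 mm high, under the carousel. Within 45 degrees of its -x direction nothing within 300 mm of the spindle is taller than 25 mm: room for a hand at the front of the rim.
- tower_top (a point): Top of the changer's white lift tower, a fixed column 58 x 52 mm, 243 mm high, beside the carousel on the changer's +y side; its needle arm (about 190 mm above the bench) is swung outwards, away from the carousel.
- axis (a point): Point on the spindle axis at the height of the carousel's flat top face (96 mm above the bench). The bare metal rim to touch is the ring of that face from 96 to 133 mm from the axis; a fingertip pressed on it with 5 to 15 N and swept along it drags the carousel round by friction. Come down on the hard metal slowly (20 to 40 mm/s).
- rim_front (a point): Fixed point in the middle of the rim's width at the front of the changer (114 mm from the axis along the changer's -x), on the carousel's top face: the clearest place for the finger.
- carousel (a joint): Angle (rad) of the carousel, an aluminium tray 270 mm across, 20 mm thick, about 1 kg, on a vertical ball bearing. 0 or any whole turn = flag in the fork; + is counter-clockwise from above. No stops; spin it either way, at least about 0.8 rad/s. Coasting at 1 to 3 rad/s loses 0.05 to 0.15 rad/s each second; a finger at 10 N halts it in about 0.1 s, and it stays where it is left.
- vials: Eight glass vials with blue caps, 27 mm thick, fixed in the carousel in a ring 74 mm from the axis (outer edge 88 mm from it), in eight of twelve pockets; their caps rise 36 mm above the carousel's top face. Origin on the spindle axis at the carousel's underside. Not to be touched.
- knob: Black round lifting knob in the middle of the carousel, 38 mm across, its top 42 mm above the carousel's top face. Origin on the spindle axis at the carousel's underside. Not to be touched.
- flag: The carousel's only flag: a flat, thin (2 mm) dark steel tongue, 24 mm wide, sticking 29 mm out from the edge of the carousel, 10 mm below its top face. Turns with the carousel. Origin on the spindle axis at the carousel's underside. Easily bent, not to be touched.
- flag_centre (a point): Middle of the flag's width, near its outer end, 152 mm from the spindle axis.
- fork: The sensor fork fixed on a bracket at the edge of the changer: a small black C-shaped block, 24 mm wide, open towards the spindle, reaching from 147 to 175 mm from the axis, its top 5 mm above the carousel's top face. The flag passes through its slot without touching it. It stands 40 degrees clockwise (from above) from the changer's +x direction. Origin as changer. Not to be touched.
- fork_centre (a point): Middle of the fork's slot, 152 mm from the spindle axis. When the flag's middle is here, the flag is squarely in the fork, their sides in line.
- tube_a_mid (a point): Loose capped sample tube upright in a black foot, 34 mm thick, 96 mm tall; point at its middle. Leave alone.
- tube_b_mid (a point): A second such tube, like tube_a. Leave alone.
- big_bottle_mid (a point): Loose glass bottle with blue cap, 70 mm thick, 135 mm tall; point at its middle. Leave alone.
- small_bottle_mid (a point): Loose amber-filled glass bottle with blue cap, 54 mm thick, 100 mm tall; point at its middle. Leave alone.
- cap_a_mid (a point): Loose blue screw cap lying on the bench, 44 mm across, 20 mm high; point at its middle. Leave alone.
- cap_b_mid (a point): A second such cap, like cap_a. Leave alone.
- pen: Loose black pen lying on the bench, about 125 mm long along its x, 10 mm thick; origin under its middle. Leave alone.

How it is judged:
On the way, in this order (a step that is already met when the one before it is completed fails the run):
1. the flicked carousel spins freely, faster than 0.8 rad/s and untouched, its flag away from the fork ((velocity of joint carousel above 0.8 rad/s or velocity of joint carousel below -0.8 rad/s) and contact force between each of the arm, the fingers and carousel below 0.02 N and horizontal distance between flag_centre and fork_centre above 0.055 m), for 0.1 s.
2. the flag runs through the fork, the carousel still turning and untouched (horizontal distance between flag_centre and fork_centre below 0.03 m and (velocity of joint carousel above 0.1 rad/s or velocity of joint carousel below -0.1 rad/s) and contact force between each of the arm, the fingers and carousel below 0.02 N), for 0.02 s.
3. the flag has run on to the far side from the fork, the carousel still turning and untouched (horizontal distance between flag_centre and fork_centre above 0.24 m and (velocity of joint carousel above 0.1 rad/s or velocity of joint carousel below -0.1 rad/s) and contact force between each of the arm, the fingers and carousel below 0.02 N), for 0.02 s.
4. the flag has come round again by itself to near the fork, the carousel still turning and untouched (horizontal distance between flag_centre and fork_centre below 0.12 m and (velocity of joint carousel above 0.1 rad/s or velocity of joint carousel below -0.1 rad/s) and contact force between each of the arm, the fingers and carousel below 0.02 N), for 0.02 s.
5. the carousel is held at rest by a fingertip with the flag in the fork (middles within 9 mm) (horizontal distance between flag_centre and fork_centre below 0.009 m and velocity of joint carousel between -0.03 and 0.03 rad/s and contact force between the fingers and carousel above 0.3 N), for 0.04 s.
At the end, for the whole second after the job is handed in: The carousel is at rest (under 0.03 rad/s) and released, the middle of its flag within 9 mm, seen from above, of the middle of the fork; every loose thing on the bench is within 15 mm of where it stood (horizontal distance between flag_centre and fork_centre below 0.009 m and velocity of joint carousel between -0.03 and 0.03 rad/s and distance of each of tube_a_mid, tube_b_mid, big_bottle_mid, small_bottle_mid, cap_a_mid, cap_b_mid, pen from where it was at the start of the episode below 0.015 m); the robot touches nothing.
It fails at once if the robot touched the flag or the fork (contact force between any of the arm, the fingers and flag above 0.5 N or contact force between any of the arm, the fingers and fork above 0.5 N).
It fails at once if the robot touched or gripped a vial (contact force between any of the arm, the fingers and vials above 0.5 N).
It fails at once if the robot touched or gripped the middle knob (contact force between any of the arm, the fingers and knob above 0.5 N).
It fails at once if a loose bystander was pushed, knocked over or lifted (moved more than 30 mm) (distance of any of tube_a_mid, tube_b_mid, big_bottle_mid, small_bottle_mid, cap_a_mid, cap_b_mid, pen from where it was at the start of the episode above 0.03 m).
It also fails if it takes over 51 s, if anything falls off the work surface, if the arm or the gripper's body presses on something with over 40 N, if the wrist force passes 120 N, or if a joint passes its speed limit or range.

## Working session

There is one attempt and no reset: what is moved stays moved. The work goes in short steps, each a Python script; the robot and the scene stay as the last script left them, time stands still between calls to the robot, and variables do not carry over. Pictures are saved under pics/ and viewed, about 8 in all and at most 12, crops included, and the job is handed in when it is done.

```bash
mkdir -p pics; python3 - <<'E'
from bench import manip
import cv2,numpy as np
ims=[]
for n in("top","side"):
    p=manip.capture(n); cv2.imwrite(f"pics/{n}0.png",p["color"][:,:,::-1]);ims.append(p["color"][:,:,::-1])
    print(n,p["fx"],p["fy"],p["cx"],p["cy"],p["extrinsics"].tolist() if hasattr(p["extrinsics"],"tolist") else p["extrinsics"])
    for o in("changer","knob","fork","flag","carousel","vials","tower_top"):
        try:
            for r in manip.cut_out(o,p)[:2]: print(o,round(r["conf"],2),np.round(r["pixel"],1),int(r["pixels"].sum()))
        except Exception as e: print(o,e)
print(manip.state())
E
```

```text
top 427.12396283401614 427.12396283401614 281.53243717076845 206.3959614058391 [[-0.01606414213409087, -0.9998005825958618, 0.01186332071856202, 0.03738693896606603], [-0.9844076777906534, 0.013735994058858898, -0.17536489493062363, 0.6167857752648948], [0.17516696961559106, -0.014495430596940825, -0.9844320267278488, 1.0954761920042264], [0.0, 0.0, 0.0, 1.0]]
changer 0.77 [233.  233.4] 11605
changer 0.51 [204.6 292.5] 203
knob 0.45 [246.1 222.3] 175
knob 0.39 [304.2 211.6] 104
fork 0.47 [265.1 166.5] 138
flag 0.61 [302.3 212.8] 78
carousel 0.87 [247.3 223. ] 8742
carousel 0.75 [301.  210.4] 94
vials 0.94 [234.7 202.8] 717
tower_top 0.59 [238.1 231.6] 11496
tower_top 0.32 [259.9 169.5] 132
side 530.2390591268124 530.2390591268124 275.94546458672096 213.21254701529602 [[0.8813852657815424, -0.47234766973391284, 0.006905951067203525, -0.4968571670413408], [-0.241631118279713, -0.46334119076469293, -0.8526015151403683, 0.3018607312374876], [0.40592415047899716, 0.7498017203485857, -0.5225159942242968, 1.1256176660144799], [0.0, 0.0, 0.0, 1.0]]
changer 0.94 [242.7 228.5] 9971
knob 0.59 [
[... 191 characters left out ...]
er_top 0.89 [242.8 229.1] 9646
{'time_s': 0.8, 'joints': array([ 1.14001983e+00,  2.60003786e-01, -1.38071539e-01,  1.17270437e+00,
       -2.78717961e-05,  1.57081652e+00]), 'joint_velocities': array([-0.00054464, -0.0003785 ,  0.00179577,  0.00021624, -0.0004035 ,
        0.00160506]), 'joint_efforts': array([-1.33321548e-03, -4.05550826e+01,  2.54224741e+01,  5.18843462e-04,
        1.11619263e-04, -4.20139486e-06]), 'eef_pos': array([0.21923745, 0.47703687, 0.23131312]), 'tcp_rot': array([6.71466698e-01, 3.06896456e+00, 1.61612625e-05]), 'ft_force': array([-0.53348563,  0.21746372, -0.14308588]), 'wrist_torque': array([-0.00817609, -0.00081102, -0.03141829]), 'width': 0.0854744009586196}
```

View pics/top0.png

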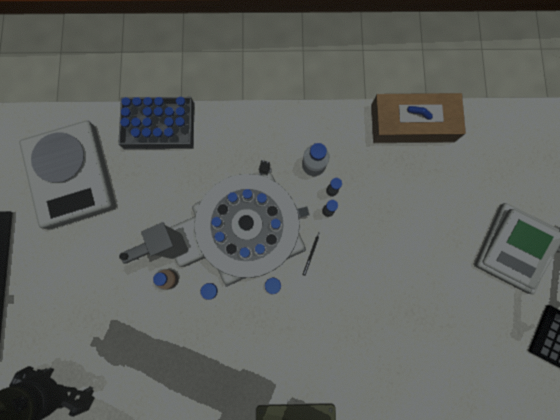

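View pics/side0.png

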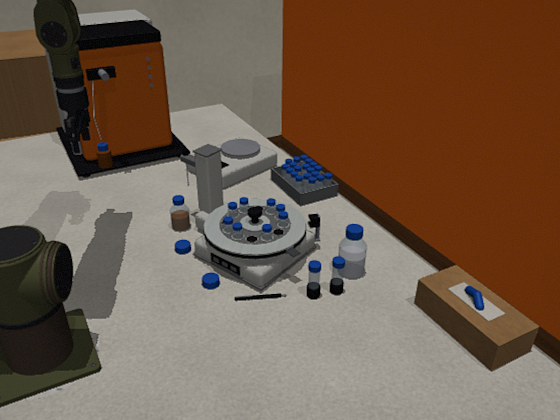

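```bash
cat > h.py <<'E'
import numpy as np,cv2
from scipy.optimize import least_squares
from bench import manip
def bp(p,px,z):
    E=np.array(p["extrinsics"]);R,t=E[:3,:3],E[:3,3]
    px=np.atleast_2d(px).astype(float)
    d=np.c_[(px[:,0]-p["cx"])/p["fx"],(px[:,1]-p["cy"])/p["fy"],np.ones(len(px))]@R
    c=-R.T@t
    return c+d*((z-c[2])/d[:,2])[:,None]
def proj(p,X):
    E=np.array(p["extrinsics"]);X=np.atleast_2d(X)@E[:3,:3].T+E[:3,3]
    return np.c_[p["fx"]*X[:,0]/X[:,2]+p["cx"],p["fy"]*X[:,1]/X[:,2]+p["cy"]]
E
python3 - <<'E'
from h import *
for n in("top","side"):
    p=manip.capture(n)
    for r in manip.cut_out("carousel",p)[:1]:
        m=r["pixels"].astype(np.uint8)
        c=max(cv2.findContours(m,0,cv2.CHAIN_APPROX_NONE)[0],key=cv2.contourArea)[:,0]
        P=bp(p,c,.096)[:,:2]
        f=least_squares(lambda q:np.hypot(*(P-q[:2]).T)-q[2],[*P.mean(0),.135],loss="soft_l1",f_scale=.002)
        print(n,"axis",f.x,np.median(abs(f.fun)))
    for o,z in(("knob",.13),("fork",.095),("flag",.086),("changer",.03),("tube_a_mid",.048),("big_bottle_mid",.067),("small_bottle_mid",.05),("cap_a_mid",.01),("pen",.005)):
        for r in manip.cut_out(o,p)[:2]: print(o,round(r["conf"],2),np.round(r["pixel"],0),np.round(bp(p,r["pixel"],z)[0],3))
    if n=="top": print("tower top",bp(p,[157,238],.243),"needle",bp(p,[125,256],.19))
    else:
        print("tower",bp(p,[208,150],.243))
    im=p["color"][:,:,::-1]; x0,y0=(150,140) if n=="top" else (170,140)
    cv2.imwrite(f"pics/{n}c.png",cv2.resize(im[y0:y0+150,x0:x0+180],None,fx=4,fy=4,interpolation=cv2.INTER_CUBIC))
E
```

```text
top axis [0.56356403 0.11876688 0.13254341] 0.0008552824048550511
knob 0.69 [246. 222.] [0.566 0.119 0.13 ]
knob 0.39 [237. 230.] [0.546 0.141 0.13 ]
fork 0.59 [264. 170.] [0.707 0.072 0.095]
fork 0.4 [238. 228.] [0.555 0.141 0.095]
flag 0.5 [301. 214.] [ 0.592 -0.021  0.086]
changer 0.6 [235. 232.] [0.552 0.155 0.03 ]
tube_a_mid 0.56 [206. 292.] [0.396 0.229 0.048]
tube_a_mid 0.48 [331. 210.] [ 0.607 -0.107  0.048]
big_bottle_mid 0.69 [314. 159.] [ 0.744 -0.062  0.067]
small_bottle_mid 0.59 [165. 277.] [0.434 0.336 0.05 ]
small_bottle_mid 0.3 [248. 225.] [0.568 0.12  0.05 ]
cap_a_mid 0.76 [269. 288.] [0.401 0.064 0.01 ]
pen 0.74 [167. 276.] [0.439 0.342 0.005]
pen 0.5 [311. 253.] [ 0.494 -0.052  0.005]
tower top [[0.51671771 0.30677472 0.243     ]] needle [[0.48174803 0.39373792 0.19      ]]
side axis [0.55862279 0.10930342 0.14350276] 0.002971487871306605
knob 0.53 [254. 211.] [0.568 0.129 0.13 ]
fork 0.49 [315. 220.] [0.715 0.064 0.095]
flag 0.18 [242. 215.] [0.561 0.19  0.086]
changer 0.6 [245. 228.] [0.574 0.204 0.03 ]
tube_a_mid 0.71 [246. 233.] [0.555 0.159 0.048]
big_bottle_mid 0.77 [353. 251.] [ 0.748 -0.067  0.067]
small_bottle_mid 0.63 [177. 218.] [0.415 0.316 0.05 ]
cap_a_mid 0.73 [211. 281.] [0.409 0.056 0.01 ]
cap_a_mid 0.53 [314. 281.] [ 0.636 -0.066  0.01 ]
pen 0.74 [249. 296.] [ 0.47  -0.038  0.005]
tower [[0.51626872 0.30476847 0.243     ]]
```

View pics/topc.png

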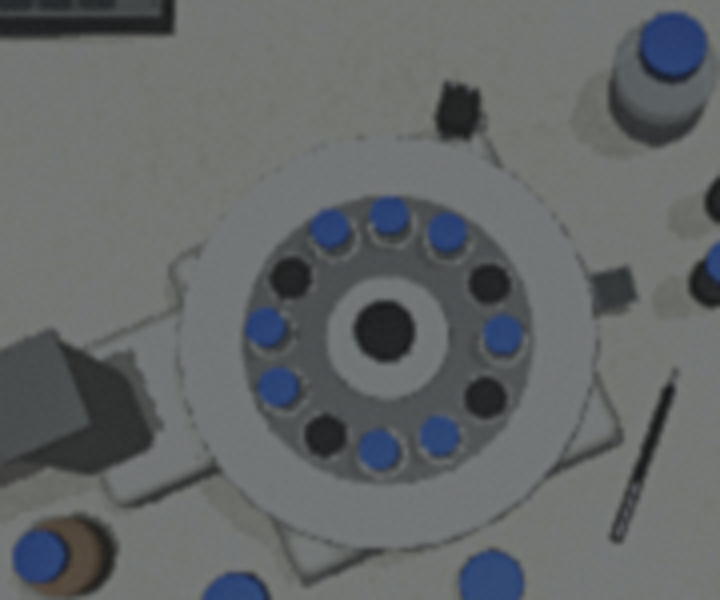

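```bash
cat >> h.py <<'E'
AX=np.array([.564,.119]); TH=np.radians(22.2); PHI=TH/2
ROT=np.pi*np.array([np.cos(PHI),np.sin(PHI),0])
RO=-np.array([np.cos(TH),np.sin(TH)]); CW=np.array([-np.sin(TH),np.cos(TH)])
def pt(r,s,z): return [*(AX+r*RO+s*CW),z]
E
python3 - <<'E'
from h import *
p=manip.capture("top")
print("fork",bp(p,[264.75,167],.101),"flag",bp(p,[303.75,212.5],.086),"disc",bp(p,[247.5,225.6],.096))
for X in ((264.75,167,.101),(303.75,212.5,.086)):
    v=bp(p,X[:2],X[2])[0,:2]-AX; print(np.hypot(*v),np.degrees(np.arctan2(v[1],v[0])))
manip.reach([.28,.2,.25],ROT); manip.set_gripper(0.)
manip.reach(pt(.110,-.04,.16),ROT)
s=manip.state(); print(s["time_s"],s["eef_pos"],s["joints"],s["ft_force"])
manip.move_l(pt(.110,-.04,.106),feed=.1)
f0=manip.state()["ft_force"][2]
h=manip.move_l(pt(.110,-.04,.090),feed=.025,threshold=5)
s=manip.state(); print(h,s["time_s"],s["eef_pos"],s["ft_force"]-[0,0,f0],f0)
z=s["eef_pos"][2]
for d in(.0005,.001):
    manip.move_l(pt(.110,-.04,z-d),feed=.01); s=manip.state(); print(d,s["eef_pos"],s["ft_force"][2]-f0)
p=manip.capture("top")
cv2.imwrite("pics/t2.png",cv2.resize(p["color"][100:320,130:400,::-1],None,fx=2.5,fy=2.5,interpolation=cv2.INTER_CUBIC))
E
```

```text
fork [[0.71451187 0.07113496 0.101     ]] flag [[ 0.59463527 -0.02917024  0.086     ]] disc [[0.56095769 0.11698747 0.096     ]]
0.15793949863979773 -17.641447607732765
0.15130412694514758 -78.31828386101692
11.1583 [0.47726619 0.04044646 0.16003297] [ 8.45423624e-02  2.26076719e-01 -3.78951036e-01  9.65707777e-01
  2.61879637e-06  2.83855966e+00] [1.00891045 0.25681828 0.35434533]
True 12.325 [0.47794443 0.0401909  0.09602379] [-0.89847541  0.04492553  4.69442894] 0.6226044518394469
0.0005 [0.4778596  0.04029433 0.09601947] 5.264544025998225
0.001 [0.47801879 0.04008269 0.09598052] 8.207110345040254
```

View pics/t2.png

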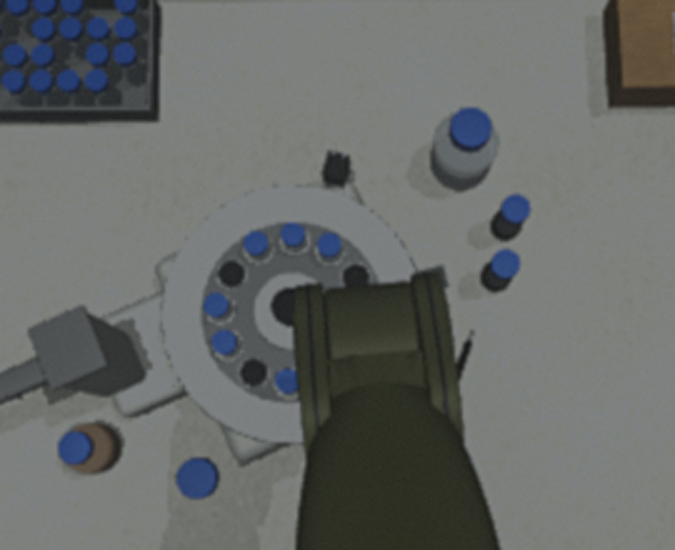

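```bash
cat >> h.py <<'E'
A=np.radians(np.arange(0,360,.5)); RR=np.linspace(.062,.086,13)
def blue(im): 
    im=im.astype(float); return np.clip((im[:,:,2]-.5*(im[:,:,0]+im[:,:,1])-15)/40,0,1).astype(np.float32)
def prof(p,im=None):
    im=p["color"] if im is None else im
    X=AX[0]+np.outer(RR,np.cos(A)); Y=AX[1]+np.outer(RR,np.sin(A))
    q=proj(p,np.c_[X.ravel(),Y.ravel(),np.full(X.size,.132)]).astype(np.float32)
    return cv2.remap(blue(im),q[:,0].reshape(X.shape),q[:,1].reshape(X.shape),1).mean(0)
VAL=(np.degrees(A)<165)|(np.degrees(A)>325)
def curve(p,ref):   # score[k]: pattern turned CW by k*0.5 deg from ref
    c=prof(p); return np.array([-np.mean((c-np.roll(ref,-k))[VAL]**2) for k in range(720)])
def peak(sc,pred=None,w=15):
    k=np.arange(720); d=k*.5
    s=sc if pred is None else np.where(abs((d-pred+180)%360-180)<w,sc,-9)
    i=int(s.argmax()); a,b,c=sc[i-1],sc[i],sc[(i+1)%720]
    return (i+.5*(a-c)/(a-2*b+c))*.5, b
E
python3 - <<'E'
from h import *
im0=cv2.imread("pics/top0.png")[:,:,::-1]
p=manip.capture("top"); ref=prof(p,im0); np.save("ref.npy",ref)
sc=curve(p,ref); print("rot now",peak(sc), "ref range",ref.min(),ref.max())
o=np.sort(sc[np.r_[True,(sc[1:-1]>sc[:-2])&(sc[1:-1]>sc[2:]),False]])[-3:]; print(o)
th=np.degrees(A)[ref>.25]; print(th[np.r_[True,np.diff(th)>2]], th[np.r_[np.diff(th)>2,True]])
manip.move_l(pt(.110,-.04,.1005),feed=.05)
f0=manip.state()["ft_force"][2]; t0=manip.state()["time_s"]
manip.move_l(pt(.110,-.04,.0947),feed=.03); s=manip.state()
print("press",t0,s["time_s"]-t0,s["eef_pos"],s["ft_force"],f0)
E
```

```text
rot now (np.float32(359.62305), np.float32(-0.0004947231)) ref range 0.0 0.9093675
[-0.10108815 -0.04078183 -0.00115399]
[  0.   19.   78.  108.  168.5 199.  259.5 319.5 349. ] [  6.   35.5  95.  125.5 185.5 216.  276.5 336.5 359.5]
press 13.1833 0.3417000000000012 [0.47824168 0.03994254 0.09596888] [-2.83139412 -1.92628623 12.91896236] -0.546305452910133
```

```bash
cat >> h.py <<'E'
import json
def track(n,dt,pred0=None):
    """append n (t, deg CW unwrapped) measurements to log.json"""
    try: L=json.load(open("log.json"))
    except Exception: L=[]
    ref=np.load("ref.npy")
    for i in range(n):
        t=manip.state()["time_s"]; p=manip.capture("top"); sc=curve(p,ref)
        if len(L)<2: a,b=peak(sc,*( () if pred0 is None else (pred0,90)))
        else:
            k=L[-6:]; w=np.polyfit([x[0] for x in k],[x[1] for x in k],1) if len(k)>2 else None
            pr=(np.polyval(w,t) if w is not None else L[-1][1]+(L[-1][1]-L[-2][1])/(L[-1][0]-L[-2][0])*(t-L[-1][0]))
            a,b=peak(sc,pr%360,15); a=pr+((a-pr+180)%360-180)
        L.append([float(t),float(a),float(b)])
        if dt>.05: manip.pause(dt-.05)
    json.dump(L,open("log.json","w")); return L
E
python3 - <<'E'
from h import *
t=manip.state()["time_s"]
manip.move_l(pt(.110,.05,.0997),feed=.14); s=manip.state(); print(s["time_s"]-t,s["eef_pos"],s["ft_force"])
manip.move_l(pt(.110,-.04,.1008),feed=.25); s=manip.state(); print(s["time_s"],s["eef_pos"],s["ft_force"])
for r in track(6,.05): print(np.round(r,4))
E
```

```text
0.7917000000000005 [0.44340518 0.12330561 0.09941139] [-0.3353162  -0.17967129  0.53842267]
14.825 [0.47749836 0.03907492 0.10063536] [-0.62597994  0.38850004 -0.09784764]
[ 1.48250e+01  1.77825e+01 -8.00000e-04]
[ 1.48750e+01  2.21911e+01 -8.00000e-04]
[ 1.4925e+01  2.6618e+01 -8.0000e-04]
[ 1.49750e+01  3.09572e+01 -8.00000e-04]
[ 1.50250e+01  3.52454e+01 -2.30000e-03]
[ 1.50750e+01  3.93826e+01 -1.30000e-02]
```

```bash
python3 - <<'E'
from h import *
L=json.load(open("log.json"))
# shift to the +90 deg hypothesis and re-evaluate
L=[[a,b+90,c] for a,b,c in L[:5]]; json.dump(L,open("log.json","w"))
for r in track(14,.15)[4:]: print(np.round(r,4))
E
```

```text
[ 1.502500e+01  1.252454e+02 -2.300000e-03]
[ 1.512500e+01  1.344373e+02 -3.900000e-03]
[ 1.527500e+01  1.475939e+02 -3.900000e-03]
[ 1.542500e+01  1.607667e+02 -4.100000e-03]
[ 1.557500e+01  1.736866e+02 -3.500000e-03]
[ 1.572500e+01  1.864355e+02 -3.700000e-03]
[ 1.58750e+01  1.99065e+02 -4.40000e-03]
[ 1.602500e+01  2.116267e+02 -4.000000e-03]
[ 1.617500e+01  2.242384e+02 -2.800000e-03]
[ 1.632500e+01  2.365641e+02 -2.400000e-03]
[ 1.647500e+01  2.487809e+02 -2.400000e-03]
[ 1.662500e+01  2.610056e+02 -8.000000e-04]
[ 1.6775e+01  2.7289e+02 -8.0000e-04]
[ 1.692500e+01  2.846776e+02 -1.100000e-03]
[ 1.707500e+01  2.963351e+02 -1.200000e-03]
```

```bash
python3 - <<'E'
from h import *
t=manip.state()["time_s"]; p=manip.capture("top"); print(t)
cv2.imwrite("pics/t3.png",cv2.resize(p["color"][130:280,180:340,::-1],None,fx=4,fy=4,interpolation=cv2.INTER_CUBIC))
L=track(12,.25)
for r in L[-12:]: print(np.round(r,4))
a=np.array(L); k=a[:,0]>15
c,*_=np.linalg.lstsq(np.vander(a[k,0]-20,4),a[k,1],rcond=None); print(c, np.std(np.polyval(c,a[k,0]-20)-a[k,1]))
E
```

```text
17.225
[ 1.727500e+01  3.118421e+02 -9.000000e-04]
[ 1.752500e+01  3.309384e+02 -6.000000e-04]
[ 1.777500e+01  3.497395e+02 -9.000000e-04]
[ 1.802500e+01  3.683122e+02 -7.000000e-04]
[ 1.827500e+01  3.865955e+02 -8.000000e-04]
[ 1.852500e+01  4.048043e+02 -1.700000e-03]
[ 1.877500e+01  4.225807e+02 -2.100000e-03]
[ 1.902500e+01  4.402065e+02 -2.400000e-03]
[ 1.927500e+01  4.575744e+02 -3.400000e-03]
[ 1.952500e+01  4.746803e+02 -4.600000e-03]
[ 1.977500e+01  4.915572e+02 -3.900000e-03]
[ 2.002500e+01  5.081229e+02 -3.400000e-03]
[ 1.11323137e-01 -1.43955601e+00  6.67015311e+01  5.06616273e+02] 0.0955469355720064
```

View pics/t3.png

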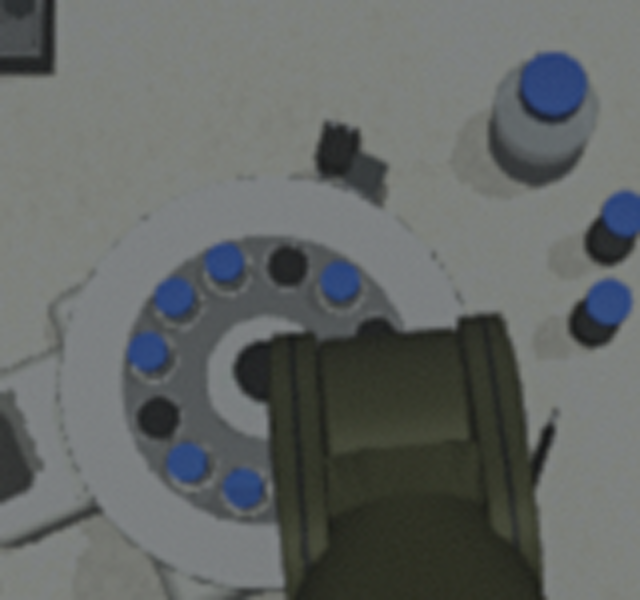

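```bash
python3 - <<'E'
from h import *
from scipy.optimize import brentq
L=track(6,.25)
a=np.array(L); k=a[:,0]>17.5
c=np.polyfit(a[k,0]-21,a[k,1],2); print(c,np.std(np.polyval(c,a[k,0]-21)-a[k,1]))
ts=21+brentq(lambda x:np.polyval(c,x)-648,-1,4); now=manip.state()["time_s"]; print(ts,now,a[-1])
if ts>now: manip.pause(ts-now)
t0=manip.state()["time_s"]; print("pred",np.polyval(c,t0-21))
manip.move_l(pt(.110,-.04,.0947),feed=.03)
s=manip.state(); print(s["time_s"]-t0,s["ft_force"],s["eef_pos"])
ref=np.load("ref.npy")
for i in range(2):
    p=manip.capture("top"); print(peak(curve(p,ref),300,20)[0]+360)
cv2.imwrite("pics/t4.png",cv2.resize(p["color"][130:280,180:340,::-1],None,fx=4,fy=4,interpolation=cv2.INTER_CUBIC))
E
```

```text
[ -2.03240351  61.8665607  570.37129944] 0.07066526761362103
22.311261316845155 21.775 [ 2.15250000e+01  6.02210846e+02 -2.55925884e-03]
pred 647.8325595791799
0.3500000000000014 [-1.47122588 -1.34344604 11.74144643] [0.4783447  0.04003227 0.0960055 ]
654.79004
654.787
```

View pics/t4.png

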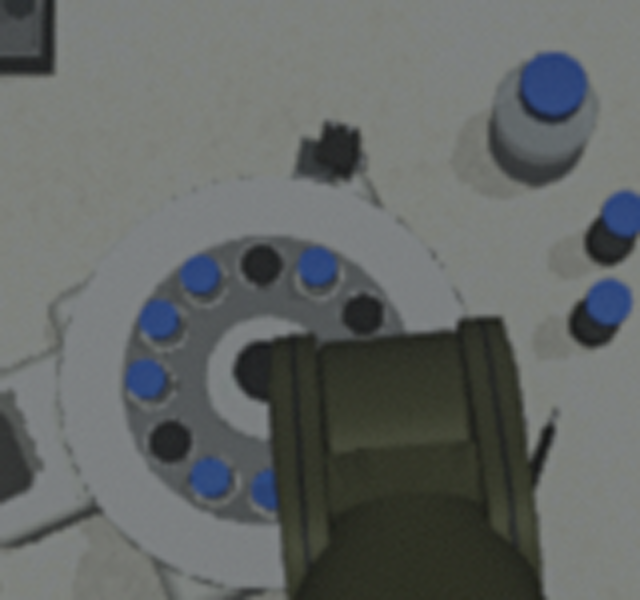

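```bash
python3 - <<'E'
from h import *
manip.move_l(pt(.110,-.0293,.0947),feed=.02)
manip.pause(.1); s=manip.state(); print(s["time_s"],s["ft_force"],s["eef_pos"])
ref=np.load("ref.npy")
for i in range(2):
    p=manip.capture("top"); print(peak(curve(p,ref),300,20)[0]+360)
cv2.imwrite("pics/t5.png",cv2.resize(p["color"][130:280,180:340,::-1],None,fx=4,fy=4,interpolation=cv2.INTER_CUBIC))
E
```

```text
23.5417 [-4.73678302 -3.77373452 15.61167109] [0.47276274 0.04905582 0.09595372]
659.8838
659.87756
```

View pics/t5.png

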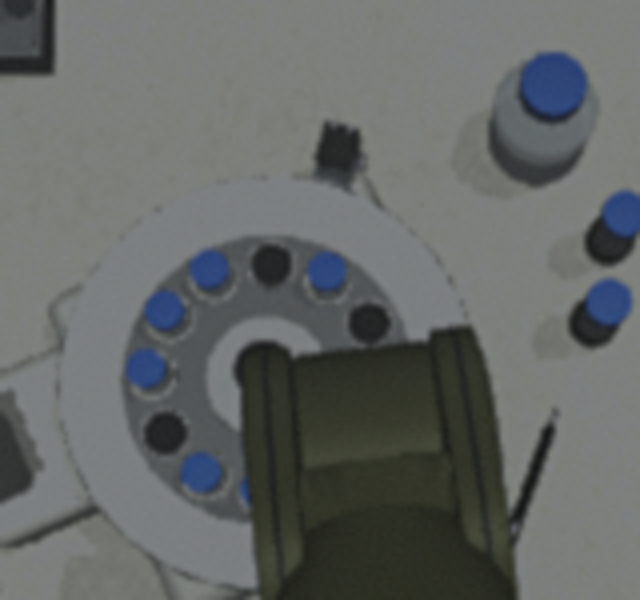

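```bash
python3 - <<'E'
from h import *
manip.move_l(pt(.110,-.0293,.102),feed=.03)
manip.move_l(pt(.125,-.0293,.17),feed=.1); manip.pause(.3)
ref=np.load("ref.npy")
for i in range(2):
    p=manip.capture("top"); print(peak(curve(p,ref),300,20)[0]+360)
    manip.pause(.3)
s=manip.state(); print(s["time_s"],s["ft_force"],s["eef_pos"])
cv2.imwrite("pics/t6.png",cv2.resize(p["color"][130:330,140:360,::-1],None,fx=3,fy=3,interpolation=cv2.INTER_CUBIC))
E
```

```text
663.6814
663.7854
25.8833 [-0.84161549 -0.18732875  0.06495926] [0.45935277 0.04465231 0.17003444]
```

View pics/t6.png

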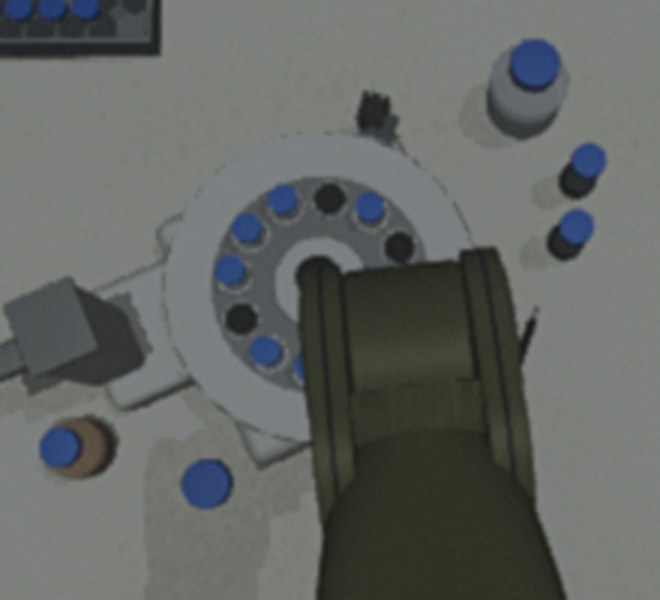

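```bash
cat >> h.py <<'E'
def pose(r,phi,z):   # finger on the rim, phi deg clockwise from the front
    a=TH-np.radians(phi); h=a/2
    return [*(AX-r*np.array([np.cos(a),np.sin(a)])),z], np.pi*np.array([np.cos(h),np.sin(h),0])
def rot():
    return float(peak(curve(manip.capture("top"),np.load("ref.npy")),300,25)[0]+360)
def go(r,phi,z,feed):
    q,o=pose(r,phi,z); return manip.move_l(q,feed=feed,rotation=o)
E
python3 - <<'E'
from h import *
print(rot())
go(.114,2.1,.106,.12); go(.114,2.1,.1005,.04); print(rot(),manip.state()["time_s"])
go(.114,2.1,.0955,.025); s=manip.state(); r=rot(); print(r,s["time_s"],s["ft_force"])
d=r-659.6
go(.114,2.1-d,.0955,.015); manip.pause(.2); s=manip.state(); print(rot(),s["time_s"],s["ft_force"],s["eef_pos"]-pose(.114,2.1-d,.0955)[0])
E
```

```text
663.7752685546875
663.7891845703125 27.025
663.798095703125 27.375 [-0.28745551  0.58544824  4.23545945]
659.7714233398438 28.3333 [-1.0591766   0.27686704  5.92992794] [6.13014727e-04 4.00597867e-05 5.17411710e-04]
```

```bash
python3 - <<'E'
from h import *
q,_=pose(.114,-2.1,0); q=manip.state()["eef_pos"].copy()
c,o=pose(.114,2.1-(663.798-659.6),.0985)
manip.move_l(c,feed=.004); print(rot(),manip.state()["ft_force"],manip.state()["eef_pos"])
c[2]=.104; manip.move_l(c,feed=.03); print(rot())
manip.move_l([c[0]-.015,c[1]-.006,.18],feed=.12)
for i in range(3): print(rot(),manip.state()["time_s"]); manip.pause(.4)
E
```

```text
659.91162109375 [ 0.86411986 -0.12417042 -1.1491734 ] [0.46008618 0.07208111 0.09848013]
659.9114990234375
659.9155883789062 30.5667
659.9156494140625 31.0167
659.915283203125 31.4667
```

```bash
python3 - <<'E'
from h import *
p=manip.capture("top"); q=manip.capture("side")
im=np.hstack([cv2.resize(x["color"][a:a+50,b:b+50,::-1],(400,400),interpolation=cv2.INTER_CUBIC) for x,a,b in((p,150,240),(q,200,285))])
cv2.imwrite("pics/t7.png",np.clip(im.astype(float)*1.6,0,255))
E
```

```text
[ WARN:0@3.351] global loadsave.cpp:1063 imwrite_ Unsupported depth image for selected encoder is fallbacked to CV_8U.
```

View pics/t7.png

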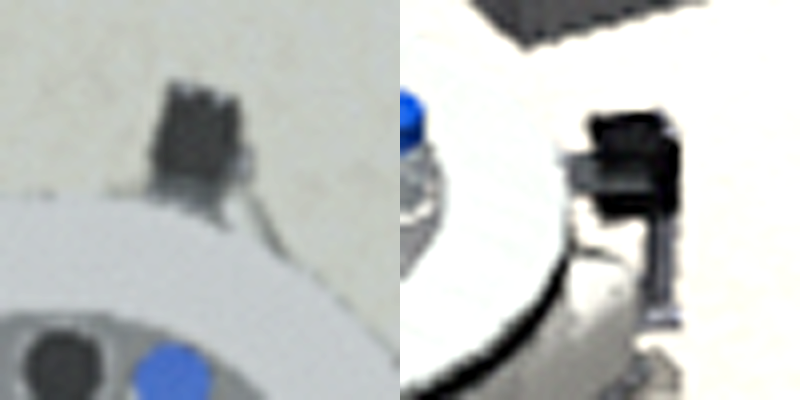

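The flag's root (crop about 185,195) sits in line with the sides of the fork (crop 155–240) in the top view. In the side view it lies inside the slot. The finger is clear of the carousel, so I am handing in.

```bash
python3 -c "
from bench import manip
manip.hand_in()"
```

```text
the job is handed in; nothing more can be done
```

The carousel is at rest with its flag in the fork and the finger off it, and the job is handed in at about 32 s of the 51 s allowed. No verdict was reported.

- **Flick and coast:** I flicked it clockwise at the front of the rim to about 1.5 rad/s. The vial-cap tracking showed the flag going through the fork with the finger off the rim, then round to the far side and back again by itself.
- **Braking:** The brake stopped it about 5° short, so with the finger still pressing I dragged it to within about 0.3° of the middle.
- **What went wrong:** My first lift-off let it creep on about 4°, to roughly 11 mm past the middle, which is outside the 9 mm limit. I pressed again, dragged it back along the arc and lifted off very slowly.
- **Last checks:** The angle stayed steady at 659.91 to 659.92° over the last second or so I measured, against a target of 659.6°. That puts the flag about 1 mm from the middle of the fork, with an uncertainty of about 2 mm. The top and side views both show the flag inside the fork. I saw nothing disturbed on the bench, but did not re-measure the loose items.

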